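Clear the tool cup and put the screwdriver away

TASK

Somebody left a parts case lying on top of the steel tool cup: first lift it off and lay it flat on the middle of the rubber mat. Then draw the long screwdriver out of its sloping rest and stand it in the cup, blade down to the bottom. Set both down without dropping them, do not tip the cup, and leave the camera, the spare lens and the bottle where they are.

Things in the scene. Friction and masses are not known exactly. Their poses are not given: they have to be found in the camera images.
- case: closed grey plastic parts case, a flat box 100 long (its x) x 56 wide (its y) x 32 high (its z); origin at the centre of its underside. It starts lying across the mouth of the cup, overhanging it. About 0.15 kg
- cup: plain steel tool cup, round, 125 high, 68 outside diameter at the foot and 72 at the rim, wall 4.5, floor 5 thick, loose on the bench, 0.5 kg; origin at the centre of its underside, z up its axis
- driver: long screwdriver, 200 long: steel shaft 8 in diameter and 105 long, then a black round handle 24 in diameter and 95 long. Origin at the tip of the blade; its z runs along the shaft towards the handle's end (handle from z = 105 to 200). It starts with its shaft in the sloping tube of the rest, the handle outside and above; the shaft lies on the lower wall of the tube. About 0.085 kg
- rest: screwdriver rest, fixed to the bench: steel foot 150 (x) x 90 (y) x 12 high with a square aluminium tube 90 long, 16 inside, 22 outside, that slopes 35 degrees from vertical and leans towards the rest's -x. Origin at the centre of the foot's underside; the tube's axis runs from (50, 0, 50) up to its mouth at (-2, 0, 124); the screwdriver's handle goes on from there to (-56, 0, 202)
- mat: dark rubber mat fixed flat on the bench, 200 (x) x 160 (y) x 4 thick; origin at the centre of its underside
- camera: black and silver camera, 130 wide (y) x 45 deep, 83 high, its lens sticking out 35 to -x; bystander; origin under the centre of its body
- lens: spare black camera lens standing on end, 66 diameter x 60 high; bystander; origin at the centre of its underside
- flask: amber glass bottle with a white cap, 44 diameter x 110 high; bystander; origin at the centre of its underside
Not all that is in view belongs to the job. What is shaped like the cup but orange or purple is not meant.

How it is judged:
By the outcome, as a careful person would: the job done as asked, in the order asked, and still so for the second after the job is handed in, with the robot touching nothing.
It also fails if it takes over 59 s, if anything falls off the work surface, if the arm or the gripper's body presses on something with over 40 N, if the wrist force passes 120 N, or if a joint passes its speed limit or range.

ROBOT

A 6-joint arm with a two-finger parallel gripper is mounted at the origin on the work surface. World frame = base frame: x ahead of the robot, y to its left, z up, the work surface at z = 0. Lengths are in m, angles in rad, forces in N, time in s.
With the tool pointing down it reaches from about 0.4 to 0.825 m from the base axis. Payload 7 kg.
Tool frame: the origin (TCP) lies on the centre line of the jaws, within the pads' length; the fingertips stand 22 mm ahead of it and the grasp point (between the pads) lies 3 mm ahead of it; z points along the fingers, y is the line along which they close (so a half turn about z gives the same grasp; the last joint's range is limited). The gripper opens to 88 mm and grips with 3 to 60 N. Pads are 19 mm wide; open, the fingers measure 130 mm over their backs; the gripper's body (78 mm by 193 mm) begins 47 mm behind the grasp point.
Start: joints at [1.557, 0.359, 0.012, 0, -1.224, -0.288], TCP at [0.201, 0.644, 0.249] pointing down, gripper open.
Joint ranges: [-3.07, 3.07], [-1.43, 2.12], [-1.02, 1.25], [-3.03, 1.67], [-3.05, -0], [-3.03, 3.03]. Speed limits (rad/s): [2.39, 2.39, 3.01, 3.14, 3.14, 3.14].

INTERFACE

Orientations are given as [roll, pitch, yaw] about the fixed x, y, z axes, in that order (R = Rz(yaw) Ry(pitch) Rx(roll)).
In Python, from station import arm gives the robot as it stands.
- The arm moves only by the tool arm_command, never from a script. Its argument "series" is one flat list of numbers, 7 for each row, row after row: the turn, a rotation vector about the tool's x, y, z each as a share of 90 degrees, from -1 to 1, then the shift along the tool's x, y, z each as a share of 0.1 m, from -1 to 1, then the opening, from 0 (shut) to 1 (fully open). A call has 1 to 8 rows; each row is the pose to reach, as a shift and turn from the pose commanded when the call began, along the tool's axes at that moment; what a row does not reach only later rows make up. A row lasts 1/8 s, in which the tool goes at most 62.5 mm and 10.7 degrees, less where a joint would pass 70% of its speed; a pose out of reach is approached as far as the arm can. A call with a number of a shift or a turn outside -1 to 1 is refused whole. A call with a gripper value outside its range is refused whole. The fingers move at their own pace and stop on an object; "force" is the grip in N (left out, the last holds). Time passes only in rows, so rows that repeat a pose let the fingers close. It gives the time, the measured TCP pose, the force, the opening and the grip force at its end, in the units of the state.
- arm.get_state(): the state, without advancing time (a new reading comes with each control period).
- arm.grab_frame(name): name is "side" or "top" or "wrist"; returns the picture (420x560x3 uint8, blue, green, red); there is no depth.
- arm.camera_model(name): a dict with "fovy" (degrees; the focal length in pixels is half the picture's height over the tangent of half this angle, whatever the lens; pixels are square), "cx", "cy" (the principal point, pixels), "pose" (4x4, takes a point from camera to world coordinates). Camera axes: x right, y down, z forward; pixel columns grow to the right and rows downward; lengths in m; the calibration is good to about 2 mm. A picture is of the moment at which its call begins: read the wrist's pose just before it. camera_model takes no time and is no camera call; for the wrist camera it gives the pose at the moment of the call.
- arm.job_done(): hands the job in; it is judged then, once.
The state is a dict: "t": time; "q": joint angles; "qd": joint speeds; "joint_efforts": joint torques, N m; "eef_pos": TCP position; "ee_rot": TCP orientation; "force": force on the tool from outside, world axes, zero at the start; "moment": the same for the moment, N m; "width": finger opening in m; "gripper_force": force on a finger pad.
Only numpy, scipy, OpenCV 4.12 (cv2) and the standard library are available. Lean on these libraries where they do the work, as an engineer would, in place of code of your own. Each camera call takes 0.05 s, during which the arm holds its last target. There are 200 camera calls.

## Working session

There is one attempt and no reset: what is moved stays moved. The work goes in short steps, Python scripts to look and compute and a tool call to move; the robot and the scene stay as the last step left them, time stands still between calls to the robot, and variables do not carry over. Pictures are saved under pics/ and viewed, at most 10 in all, crops included, and the job is handed in when it is done.

Besides the shell and the picture viewer there is one more tool, called after "Request:" by a JSON object that holds its "fn" and its "kwargs". arm_command: Moves the arm, as the interface text tells. Its arguments: {"type":"object","properties":{"series":{"type":"array"},"force":{"type":"number"}},"required":["series"]}

```bash
ls; mkdir -p pics; python3 - <<'E'
from station import arm
import cv2,numpy as np
print(arm.get_state())
for n in("side","top"):
    f=arm.grab_frame(n);cv2.imwrite(f"pics/{n}0.png",f);m=arm.camera_model(n);print(n,m)
E
```

```text
pics
{'t': 0.0, 'q': array([ 1.55713873e+00,  3.59379908e-01,  1.10764081e-02, -3.25191677e-04,
       -1.22409524e+00, -2.88098677e-01]), 'qd': array([ 0.00075015,  0.00093991,  0.00033868, -0.00089403,  0.00137621,
        0.00037073]), 'joint_efforts': array([ 8.45148634e-05, -5.82722747e+01,  2.93042600e+01,  6.99670047e+00,
        6.81356833e-03, -1.50049505e-04]), 'eef_pos': array([0.20050599, 0.64407117, 0.2476393 ]), 'ee_rot': array([ 3.13996942e+00, -1.62229734e-04, -3.01866884e-01]), 'force': array([0.13212632, 0.6168739 , 0.63227478]), 'moment': array([0.02042433, 0.02344872, 0.06169737]), 'gripper_force': 0.0, 'width': 0.08799002132510989}
side {'fovy': 53.64019684790712, 'cx': 274.59375475535234, 'cy': 203.10557928659657, 'pose': array([[-0.99562015, -0.06826658,  0.06387632,  0.53188918],
       [-0.09019396,  0.52152453, -0.84845578,  0.94039414],
       [ 0.0246081 , -0.85050093, -0.52539757,  0.69895418],
       [ 0.        ,  0.        ,  0.        ,  1.        ]])}
top {'fovy': 47.32289307294977, 'cx': 276.4288240291294, 'cy': 206.87555249273666, 'pose': array([[ 0.01511518, -0.99826892,  0.05683911,  0.53952618],
       [-0.99963173, -0.0138056 ,  0.02336264, -0.05572584],
       [-0.0225375 , -0.05717131, -0.99810997,  1.2536176 ],
       [ 0.        ,  0.        ,  0.        ,  1.        ]])}
```

View pics/side0.png

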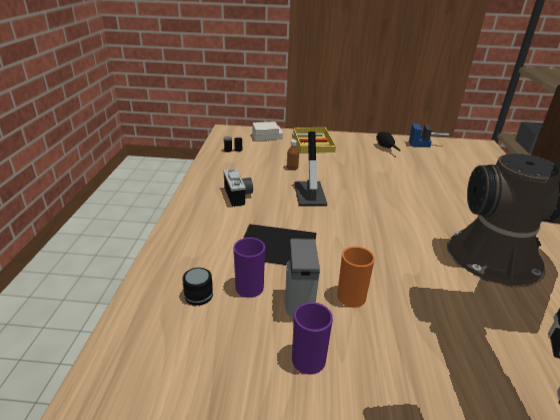

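View pics/top0.png

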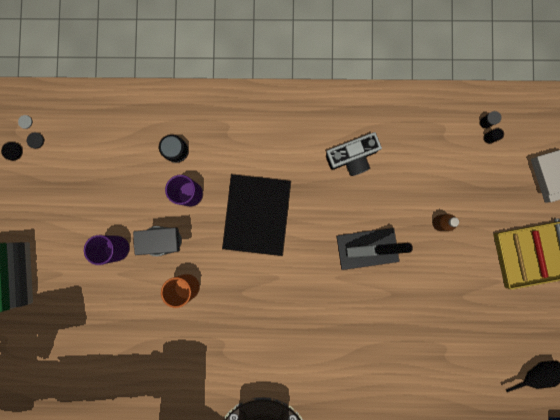

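The side view shows the case on the steel cup near (303,255), with purple and orange cups around it, the mat at (275,245) and the rest with the driver at (312,170). In the top view the case is at (157,241), the mat at (257,215), the rest at (368,250) and the handle at (395,248).

```bash
cat > h.py <<'E'
from station import arm
import numpy as np,cv2
def ray(n,u,v,m=None):
    m=m or arm.camera_model(n);f=210/np.tan(np.radians(m["fovy"]/2));P=m["pose"]
    d=P[:3,:3]@np.array([(u-m["cx"])/f,(v-m["cy"])/f,1]);return P[:3,3],d/np.linalg.norm(d)
def plane(n,u,v,z,m=None):
    o,d=ray(n,u,v,m);return o+d*(z-o[2])/d[2]
def proj(n,p,m=None):
    m=m or arm.camera_model(n);f=210/np.tan(np.radians(m["fovy"]/2));P=m["pose"]
    c=P[:3,:3].T@(np.array(p)-P[:3,3]);return c[:2]/c[2]*f+[m["cx"],m["cy"]]
def tri(a,b):
    (o,d),(p,e)=a,b
    s=np.linalg.lstsq(np.c_[d,-e],p-o,rcond=None)[0];return (o+s[0]*d+p+s[1]*e)/2,np.linalg.norm(o+s[0]*d-p-s[1]*e)
E
python3 - <<'E'
from h import *
t=cv2.imread("pics/top0.png");s=cv2.imread("pics/side0.png")
z=lambda im,x,y,w,h,k:cv2.resize(im[y:y+h,x:x+w],None,fx=k,fy=k,interpolation=cv2.INTER_CUBIC)
out=np.zeros((600,800,3),np.uint8)
a=z(t,80,170,130,142,3); out[:a.shape[0],:390]=a[:600]
b=z(t,325,215,100,60,4);out[:240,400:800]=b
c=z(s,270,120,80,100,3.5);out[245:595,400:680]=c
cv2.imwrite("pics/c1.png",out)
# mat
hsv=cv2.cvtColor(t,cv2.COLOR_BGR2HSV)
m=((t.max(2)<40)).astype(np.uint8);m[:, :215]=0;m[:,300:]=0;m[:165]=0;m[265:]=0
c=max(cv2.findContours(m,0,2)[0],key=cv2.contourArea)
bx=cv2.boxPoints(cv2.minAreaRect(c));w=np.array([plane("top",*p,0.004) for p in bx]);print("mat",bx,w,w.mean(0),np.linalg.norm(np.diff(w,axis=0),axis=1))
print(t[232:252:4,135:185:4].tolist()[2], t[241,100:110].tolist())
E
```

```text
mat [[222.36446 248.06564]
 [231.00906 173.72198]
 [290.18573 180.603  ]
 [281.5411  254.94666]] [[ 0.50123043  0.11281701  0.004     ]
 [ 0.69630749  0.09423988  0.004     ]
 [ 0.68009365 -0.06146658  0.004     ]
 [ 0.48585334 -0.04164388  0.004     ]] [0.59087123 0.02598661 0.004     ] [0.19595962 0.15654837 0.19524916]
[[81, 84, 84], [83, 87, 86], [82, 85, 86], [83, 87, 87], [87, 92, 90], [86, 86, 88], [89, 91, 92], [89, 91, 92], [90, 91, 92], [90, 93, 94], [87, 90, 91], [32, 32, 34], [86, 123, 159]] [[41, 15, 31], [41, 11, 29], [41, 12, 30], [39, 9, 28], [43, 13, 33], [40, 16, 33], [41, 10, 31], [65, 28, 54], [101, 41, 83], [99, 42, 81]]
```

View pics/c1.png

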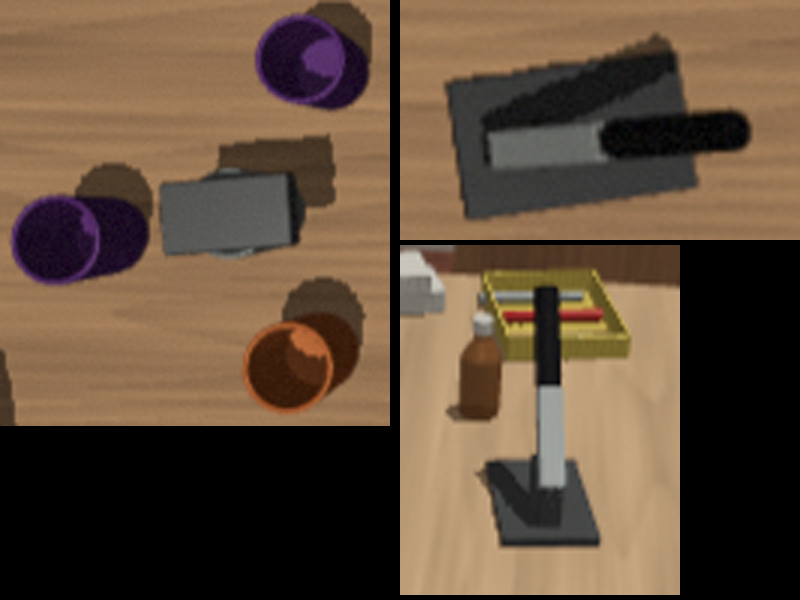

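The crop shows the case top with corners at about (160,184), (291,172), (297,244) and (164,254), and the cup peeking out above and below it. The rest's foot corners are at (445,82), (675,50), (697,185) and (468,218). The handle runs from (605,138) to (748,130) in the top crop and from (548,385) up to (546,290) in the side crop.

```bash
python3 - <<'E'
from h import *
C=lambda x,y:(x/3+80-.33,y/3+170-.33)
w=np.array([plane("top",*C(*p),0.157) for p in[(160,184),(291,172),(297,244),(164,254)]])
print("case",w.mean(0),np.linalg.norm(np.diff(w,axis=0),axis=1)); d=w[1]+w[2]-w[0]-w[3];print("long yaw",np.degrees(np.arctan2(d[1],d[0])))
for nm,c in(("orange",(288,367)),("purpleA",(57,240)),("purpleB",(300,60))): print(nm,plane("top",*C(*c),.125))
B=lambda x,y:((x-400)/4+325-.37,y/4+215-.37)
f=np.array([plane("top",*B(*p),0.012) for p in[(445,82),(675,50),(697,185),(468,218)]])
print("foot",f.mean(0),np.linalg.norm(np.diff(f,axis=0),axis=1)); X=f[0]+f[3]-f[1]-f[2];yw=np.arctan2(X[1],X[0]);print("rest yaw",np.degrees(yw))
R=np.array([[np.cos(yw),-np.sin(yw)],[np.sin(yw),np.cos(yw)]])
o=f.mean(0)[:2]
for n,q in(("mouth",(-2,124)),("end",(-56,202)),("low",(50,50))):
    p=np.r_[o+R@[q[0]/1e3,0],q[1]/1e3];print(n,p,proj("top",p),proj("side",p))
S=lambda x,y:((x-400)/3.5+270-.36,(y-245)/3.5+120-.36)
print("obs top",B(748,130),B(605,138),"side",S(546,290),S(548,385))
for a,b in(((744,131),(546,290)),((603,138),(550,385))): print(tri(ray("top",*B(*a)),ray("side",*S(*b))))
from scipy.spatial.transform import Rotation as Ro
s=arm.get_state();M=Ro.from_euler("xyz",s["ee_rot"]);print(M.as_matrix().round(3))
E
```

```text
case [0.52007527 0.24613525 0.157     ] [0.10129667 0.05519288 0.10243013]
long yaw -84.38505650177535
orange [0.40046183 0.20414435 0.125     ]
purpleA [0.49652643 0.38998824 0.125     ]
purpleB [0.64154486 0.20115323 0.125     ]
foot [ 0.50745097 -0.26230096  0.012     ] [0.1492651  0.08742535 0.14809066]
rest yaw 98.95544708969102
mouth [ 0.5077623  -0.26427658  0.124     ] [376.25588815 249.28171338] [311.81612851 159.88735152]
end [ 0.51616829 -0.31761831  0.202     ] [407.55796032 246.90973542] [311.16840783 130.40215252]
low [ 0.49966765 -0.21291048  0.05      ] [350.0592711  251.28694531] [312.4697244  188.17965162]
obs top (411.63, 247.13) (375.88, 249.13) side (311.3542857142857, 132.49714285714285) (311.92571428571426, 159.64)
(array([ 0.51497576, -0.32702099,  0.19117509]), np.float64(5.525498023662008e-05))
(array([ 0.50693305, -0.26183815,  0.12614764]), np.float64(0.0024199618182726987))
[[ 0.955 -0.297 -0.   ]
 [-0.297 -0.955 -0.001]
 [ 0.     0.001 -1.   ]]
```

```bash
cat >> h.py <<'E'
from scipy.spatial.transform import Rotation as Ro
def plan(p,R,wps):
    "wps: (pos, R or None); prints the final row of each call (turn/90deg, shift/0.1)"
    for q,S in wps:
        S=R if S is None else S
        print(np.r_[np.degrees((R.inv()*S).as_rotvec())/90, R.inv().apply(np.array(q)-p)/.1].round(3).tolist()); p,R=np.array(q),S
def down(yaw): return Ro.from_euler("xyz",[180,0,yaw],degrees=True)
E
python3 - <<'E'
from h import *
p=np.array([.201,.644,.249]);e=np.array([.520,.246,.235])
y0=np.degrees(-.302);y1=-84.4
plan(p,down(y0),[(p+(e-p)*k/5,down(y0+(y1-y0)*k/5)) for k in range(1,6)]+[([.520,.246,.151],None)])
E
```

```text
[0.0, -0.0, 0.149, 0.846, 0.57, 0.028]
[-0.0, -0.0, 0.149, 0.955, 0.358, 0.028]
[0.0, -0.0, 0.149, 1.012, 0.127, 0.028]
[0.0, -0.0, 0.149, 1.014, -0.111, 0.028]
[0.0, -0.0, 0.149, 0.96, -0.344, 0.028]
[0.0, 0.0, 0.0, 0.0, -0.0, 0.84]
```

Request:
{"fn": "arm_command", "kwargs": {"series": [0,0,0.149,0.846,0.57,0.028,1,0,0,0.149,0.846,0.57,0.028,1,0,0,0.149,0.846,0.57,0.028,1]}}

```text
t: 0.48
eef_pos: [0.2659, 0.5627, 0.2458]
ee_rot: [3.141, -0.0, -0.539]
force: [0.2, 1.6, 0.3]
width: 0.0877
gripper_force: 0.0
```

Request:
{"fn": "arm_command", "kwargs": {"series": [0,0,0.149,0.955,0.358,0.028,1,0,0,0.149,0.955,0.358,0.028,1,0,0,0.149,0.955,0.358,0.028,1]}}

```text
t: 0.85
eef_pos: [0.3293, 0.4838, 0.2429]
ee_rot: [3.141, -0.0, -0.772]
force: [-0.1, -0.1, -0.0]
width: 0.0877
gripper_force: 0.0
```

Request:
{"fn": "arm_command", "kwargs": {"series": [0,0,0.149,1,0.127,0.028,1,0,0,0.149,1,0.127,0.028,1,0,0,0.149,1,0.127,0.028,1]}}

```text
t: 1.23
eef_pos: [0.392, 0.4057, 0.24]
ee_rot: [3.141, -0.0, -1.006]
force: [-0.7, 0.4, -1.0]
width: 0.0877
gripper_force: 0.0
```

Request:
{"fn": "arm_command", "kwargs": {"series": [0,0,0.149,1,-0.111,0.028,1,0,0,0.149,1,-0.111,0.028,1,0,0,0.149,1,-0.111,0.028,1]}}

```text
t: 1.6
eef_pos: [0.455, 0.3279, 0.2371]
ee_rot: [3.141, -0.0, -1.239]
force: [-0.3, 0.4, 0.1]
width: 0.0877
gripper_force: 0.0
```

Request:
{"fn": "arm_command", "kwargs": {"series": [0,0,0.149,0.985,-0.344,0.028,1,0,0,0.149,0.985,-0.344,0.028,1,0,0,0.149,0.985,-0.344,0.028,1,0,0,0.149,0.985,-0.344,0.028,1]}}

```text
t: 2.1
eef_pos: [0.5188, 0.2477, 0.2344]
ee_rot: [3.141, 0.0, -1.47]
force: [0.0, -0.3, -0.3]
width: 0.0877
gripper_force: 0.0
```

```bash
python3 - <<'E'
from h import *
s=arm.get_state();print(s["t"],s["eef_pos"],np.degrees(s["ee_rot"]),s["q"])
m=arm.camera_model("wrist");f=arm.grab_frame("wrist");cv2.imwrite("pics/w1.png",f)
print(m);np.savez("w1.npz",**m)
E
```

```text
2.1 [0.51875619 0.24766232 0.2343706 ] [ 1.79991953e+02  5.55951780e-03 -8.42497471e+01] [ 7.85489118e-01  2.04992931e-01 -2.34757639e-01 -1.81243350e-04
 -1.13109311e+00 -6.85051110e-01]
{'fovy': 62.11199926982524, 'cx': 285.97545512664806, 'cy': 205.72824798742468, 'pose': array([[-9.94917422e-01, -9.72177006e-02, -2.62305427e-02,
         5.25375088e-01],
       [-1.00693727e-01,  9.61364337e-01,  2.56201844e-01,
         1.79061077e-01],
       [ 3.09754122e-04,  2.57540930e-01, -9.66267341e-01,
         3.71018812e-01],
       [ 0.00000000e+00,  0.00000000e+00,  0.00000000e+00,
         1.00000000e+00]])}
```

View pics/w1.png

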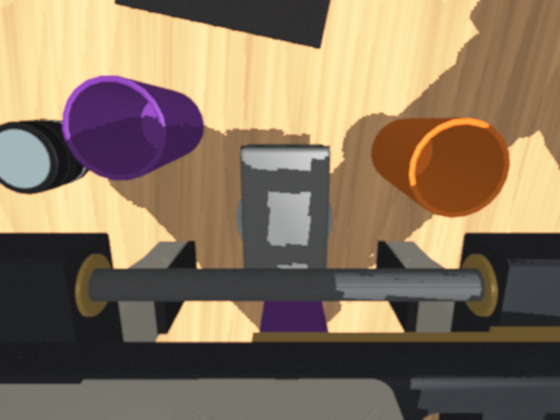

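The wrist view shows the case between the open fingers, its top face's near edge from about (242,171) to (329,171) and centred in the jaw gap. Now I check that offset.

```bash
python3 - <<'E'
from h import *
m=dict(np.load("w1.npz"))
for p in[(242,171),(329,171),(244,240),(329,240)]:
    q=plane("wrist",*p,.157,m);print(q, Ro.from_euler("xyz",arm.get_state()["ee_rot"]).inv().apply(q-arm.get_state()["eef_pos"]))
E
```

```text
[0.54887362 0.21642144 0.157     ] [ 0.03432108 -0.02698123  0.07747098]
[0.49531848 0.21100395 0.157     ] [0.03431987 0.02684722 0.07747299]
[0.54447345 0.26157643 0.157     ] [-0.01104748 -0.02714899  0.07747937]
[0.48931537 0.25600045 0.157     ] [-0.01105237  0.02829022  0.07748144]
```

The jaws are centred to within about 0.5 mm, and the case's end edge is where I expected it (v≈148). Next I descend and grip, then lift.

Request:
{"fn": "arm_command", "kwargs": {"series": [0,0,0,0,0,0.3,1,0,0,0,0,0,0.55,1,0,0,0,0,0,0.75,1,0,0,0,0,0,0.84,1,0,0,0,0,0,0.84,1]}}

```text
t: 2.78
eef_pos: [0.5186, 0.2471, 0.1504]
ee_rot: [3.141, -0.0, -1.471]
force: [-0.4, 0.3, 0.9]
width: 0.0876
gripper_force: 0.0
```

Request:
{"fn": "arm_command", "kwargs": {"series": [0,0,0,0,0,0,0.6,0,0,0,0,0,0,0.5,0,0,0,0,0,0,0.4,0,0,0,0,0,0,0.4,0,0,0,0,0,0,0.4,0,0,0,0,0,0,0.4,0,0,0,0,0,0,0.4,0,0,0,0,0,0,0.4], "force": 15}}

```text
t: 3.78
eef_pos: [0.5192, 0.2464, 0.1509]
ee_rot: [-3.141, 0.0, -1.472]
force: [-0.4, -0.4, 5.5]
width: 0.0558
gripper_force: 15.0
```

Request:
{"fn": "arm_command", "kwargs": {"series": [0,0,0,0,0,-0.05,0.3,0,0,0,0,0,-0.15,0.3,0,0,0,0,0,-0.35,0.3,0,0,0,0,0,-0.55,0.3,0,0,0,0,0,-0.75,0.3,0,0,0,0,0,-0.8,0.3,0,0,0,0,0,-0.8,0.3], "force": 20}}

```text
t: 4.65
eef_pos: [0.5189, 0.2464, 0.2305]
ee_rot: [3.142, 0.0, -1.472]
force: [0.0, 0.2, -1.7]
width: 0.0558
gripper_force: 20.0
```

```bash
python3 - <<'E'
from h import *
s=arm.get_state();print(s["t"],s["eef_pos"],np.degrees(s["ee_rot"]),s["width"])
p=np.array([.5195,.2465,.231]);e=np.array([.591,.026,.231])
plan(p,down(-84.3),[(p+(e-p)*k/3,down(-84.3-11.2*k/3)) for k in(1,2,3)]+[([.591,.026,.131],None),([.591,.026,.031],None)])
f=arm.grab_frame("top");g=arm.grab_frame("side");cv2.imwrite("pics/t2.png",np.vstack([cv2.resize(f[180:300,90:250],(640,480))]))
cv2.imwrite("pics/s2raw.png",g);cv2.imwrite("pics/t2raw.png",f)
E
```

```text
4.65 [0.51886612 0.24635222 0.23048747] [ 1.79999032e+02  2.04556739e-02 -8.43493147e+01] 0.05584948967944106
[0.0, -0.0, 0.041, 0.755, -0.164, -0.0]
[0.0, -0.0, 0.041, 0.743, -0.213, -0.0]
[0.0, -0.0, 0.041, 0.727, -0.261, -0.0]
[0.0, 0.0, 0.0, -0.0, -0.0, 1.0]
[0.0, 0.0, 0.0, -0.0, -0.0, 1.0]
```

View pics/s2raw.png

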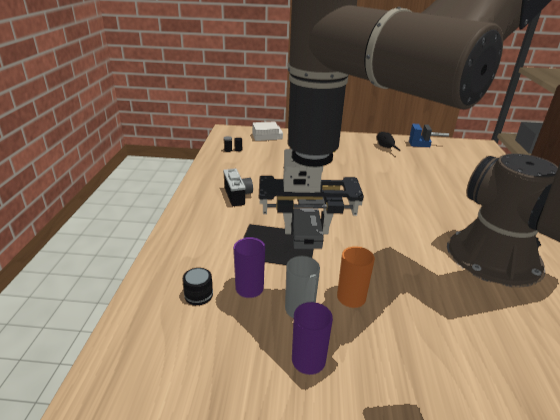

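The side view shows the case held at (307,230), clear of the cup, which stands upright at (301,288).

Request:
{"fn": "arm_command", "kwargs": {"series": [0,0,0.014,0.25,-0.055,0,0.3,0,0,0.027,0.5,-0.11,0,0.3,0,0,0.041,0.755,-0.164,0,0.3]}}

```text
t: 5.12
eef_pos: [0.5426, 0.172, 0.2295]
ee_rot: [3.14, -0.001, -1.537]
force: [0.5, -0.3, -0.7]
width: 0.0559
gripper_force: 20.0
```

Request:
{"fn": "arm_command", "kwargs": {"series": [0,0,0.02,0.37,-0.107,0,0.3,0,0,0.041,0.743,-0.213,0,0.3]}}

```text
t: 5.38
eef_pos: [0.5665, 0.0982, 0.2296]
ee_rot: [3.14, -0.001, -1.601]
force: [1.6, -1.2, -0.8]
width: 0.0563
gripper_force: 20.0
```

Request:
{"fn": "arm_command", "kwargs": {"series": [0,0,0.014,0.33,-0.11,0,0.3,0,0,0.03,0.6,-0.2,0,0.3,0,0,0.041,0.727,-0.261,0,0.3,0,0,0.041,0.727,-0.261,0,0.3,0,0,0.041,0.727,-0.261,0,0.3]}}

```text
t: 6.0
eef_pos: [0.5903, 0.0264, 0.2302]
ee_rot: [3.141, -0.0, -1.665]
force: [0.3, 0.1, -1.3]
width: 0.0558
gripper_force: 20.0
```

Request:
{"fn": "arm_command", "kwargs": {"series": [0,0,0,0,0,0.2,0.3,0,0,0,0,0,0.5,0.3,0,0,0,0,0,0.8,0.3,0,0,0,0,0,1,0.3,0,0,0,0,0,1,0.3]}}

```text
t: 6.62
eef_pos: [0.5894, 0.0264, 0.1291]
ee_rot: [3.139, -0.001, -1.664]
force: [-0.3, 1.1, -0.8]
width: 0.056
gripper_force: 20.0
```

Request:
{"fn": "arm_command", "kwargs": {"series": [0,0,0,0,0,0.25,0.3,0,0,0,0,0,0.5,0.3,0,0,0,0,0,0.75,0.3,0,0,0,0,0,0.87,0.3,0,0,0,0,0,0.92,0.3,0,0,0,0,0,0.95,0.3,0,0,0,0,0,0.95,0.3]}}

```text
t: 7.5
eef_pos: [0.5909, 0.026, 0.0361]
ee_rot: [-3.141, 0.0, -1.665]
force: [-0.2, -0.2, -1.6]
width: 0.0557
gripper_force: 20.0
```

Request:
{"fn": "arm_command", "kwargs": {"series": [0,0,0,0,0,0.02,0.3,0,0,0,0,0,0.04,0.3,0,0,0,0,0,0.05,0.3,0,0,0,0,0,0.05,0.3]}}

```text
t: 8.0
eef_pos: [0.5905, 0.0258, 0.0305]
ee_rot: [3.141, -0.0, -1.665]
force: [0.2, 0.1, -2.0]
width: 0.0553
gripper_force: 20.0
```

Request:
{"fn": "arm_command", "kwargs": {"series": [0,0,0,0,0,0.01,0.3,0,0,0,0,0,0.015,0.3,0,0,0,0,0,0.015,0.3,0,0,0,0,0,0.015,0.3]}}

```text
t: 8.5
eef_pos: [0.5906, 0.0259, 0.0298]
ee_rot: [-3.141, 0.0, -1.665]
force: [-2.4, 0.2, 5.6]
width: 0.0554
gripper_force: 20.0
```

Request:
{"fn": "arm_command", "kwargs": {"series": [0,0,0,0,0,0,0.7,0,0,0,0,0,0,0.8,0,0,0,0,0,0,0.9,0,0,0,0,0,0,0.9,0,0,0,0,0,-0.1,0.9,0,0,0,0,0,-0.4,0.9,0,0,0,0,0,-0.8,0.9,0,0,0,0,0,-1,0.9]}}

```text
t: 9.5
eef_pos: [0.5916, 0.0261, 0.1322]
ee_rot: [-3.138, 0.001, -1.665]
force: [-0.3, -0.4, -0.2]
width: 0.0789
gripper_force: 0.0
```

Request:
{"fn": "arm_command", "kwargs": {"series": [0,0,0,0,0,-0.5,0.9,0,0,0,0,0,-1,0.9,0,0,0,0,0,-1,0.9,0,0,0,0,0,-1,0.9]}}

```text
t: 10.0
eef_pos: [0.5902, 0.0259, 0.2295]
ee_rot: [-3.141, 0.001, -1.665]
force: [0.6, -0.8, -1.2]
width: 0.0791
gripper_force: 0.0
```

```bash
python3 - <<'E'
from h import *
s=arm.get_state();print(s["t"],s["eef_pos"],np.degrees(s["ee_rot"]),s["q"])
t=arm.grab_frame("top");g=arm.grab_frame("side");w=arm.grab_frame("wrist")
cv2.imwrite("pics/t3.png",t);cv2.imwrite("pics/s3.png",g)
out=np.zeros((600,800,3),np.uint8)
out[:300,:400]=cv2.resize(t[195:285,100:220],(400,300),interpolation=2)
out[:300,400:]=cv2.resize(t[165:285,210:370],(400,300),interpolation=2)
out[300:,:400]=cv2.resize(w,(400,300));out[300:,400:]=cv2.resize(g[110:350,200:520],(400,300))
cv2.imwrite("pics/c3.png",out)
E
```

```text
10.0 [0.5902362  0.02587928 0.22951455] [-1.79965784e+02  3.91438061e-02 -9.54242717e+01] [ 3.74235193e-01  2.34113072e-01 -2.08039774e-01 -3.75853039e-04
 -1.12780204e+00 -4.68745832e-01]
```

View pics/c3.png

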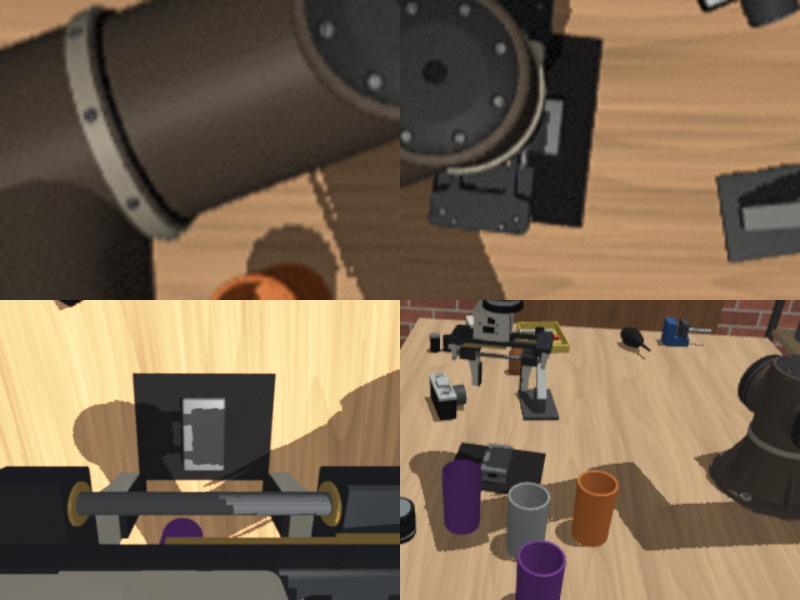

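The case lies flat in the middle of the mat (wrist view, case at (203,434), mat spanning (135–275)). The steel cup is upright at (528,518) in the composite's side view. Next I plan the driver approach.

```bash
cat >> h.py <<'E'
yw=np.radians(98.96);o=np.array([.5075,-.2623,0]);X=np.array([np.cos(yw),np.sin(yw),0]);Y=np.array([-X[1],X[0],0]);Z=np.array([0,0,1.])
ax=-.574*X+.819*Z;n=-.819*X-.574*Z
def drv(s,off=.004): return o-.002*X+.124*Z+(s-.105)*ax+off*n
def Rz(zd,yd): z=np.array(zd)/np.linalg.norm(zd);y=np.array(yd)-np.dot(yd,z)*z;y/=np.linalg.norm(y);return Ro.from_matrix(np.c_[np.cross(y,z),y,z])
E
python3 - <<'E'
from h import *
print("axis",ax,drv(.178),drv(.2))
e=drv(.2);r=.012
for q in(e,e+r*n,e-r*n,e+r*Y,e-r*Y): print(proj("top",q),proj("side",q))
s=arm.get_state();p=np.array([.590,.026,.231]);R=down(-95.4);G=Rz(-ax,Y)
h=drv(.268);m1=np.array([.575,-.06,.30]);dv=Ro.from_rotvec((R.inv()*G).as_rotvec()/2)
m2=np.array([.55,-.15,.34]);m3=(m2+h)/2+[0,-.03,.02]
plan(p,R,[(m1,R*dv),(m2,G),(m3,None),((m3+h)/2,None),(h,None)]);print(h)
E
```

```text
axis [ 0.08939757 -0.56699566  0.819     ] [ 0.51484773 -0.3089023   0.181491  ] [ 0.51681448 -0.32137621  0.199509  ]
[409.00599237 246.60959052] [310.92974374 130.6856222 ]
[412.66187358 245.89910133] [310.35379231 131.54323827]
[405.30266269 247.3293009 ] [311.51612614 129.81247398]
[409.87258464 252.08145504] [314.63759307 130.6790665 ]
[408.14058957 241.14523662] [307.21727873 130.69218606]
[-0.024, -0.194, -0.077, 0.87, 0.068, -0.69]
[-0.024, -0.194, -0.077, 0.732, 0.286, -0.645]
[0.0, 0.0, 0.0, 1.203, 0.344, -0.57]
[0.0, 0.0, 0.0, 0.474, 0.125, 0.049]
[0.0, 0.0, 0.0, 0.474, 0.125, 0.049]
[ 0.52289351 -0.35993191  0.255201  ]
```

Request:
{"fn": "arm_command", "kwargs": {"series": [-0.012,-0.097,-0.038,0.43,0.034,-0.34,0.9,-0.024,-0.194,-0.077,0.87,0.068,-0.69,0.9,-0.024,-0.194,-0.077,0.87,0.068,-0.69,0.9]}}

```text
t: 10.52
eef_pos: [0.5764, -0.0677, 0.2999]
ee_rot: [3.126, 0.307, -1.555]
force: [-0.1, 0.7, 0.0]
width: 0.079
gripper_force: 0.0
```

Request:
{"fn": "arm_command", "kwargs": {"series": [-0.012,-0.097,-0.038,0.36,0.14,-0.32,0.9,-0.024,-0.194,-0.077,0.732,0.286,-0.645,0.9,-0.024,-0.194,-0.077,0.732,0.286,-0.645,0.9]}}

```text
t: 10.9
eef_pos: [0.5496, -0.1562, 0.3353]
ee_rot: [3.136, 0.615, -1.427]
force: [-0.2, 0.9, -0.6]
width: 0.079
gripper_force: 0.0
```

Request:
{"fn": "arm_command", "kwargs": {"series": [0,0,0,0.48,0.15,-0.2,0.9,0,0,0,0.95,0.3,-0.4,0.9,0,0,0,0.95,0.3,-0.4,0.9]}}

```text
t: 11.28
eef_pos: [0.5356, -0.2563, 0.3125]
ee_rot: [3.135, 0.614, -1.423]
force: [0.0, 0.9, -0.1]
width: 0.0788
gripper_force: 0.0
```

Request:
{"fn": "arm_command", "kwargs": {"series": [0,0,0,0.48,0.12,-0.03,0.9,0,0,0,0.95,0.25,-0.07,0.9,0,0,0,0.95,0.25,-0.07,0.9]}}

```text
t: 11.65
eef_pos: [0.5235, -0.3394, 0.263]
ee_rot: [3.135, 0.616, -1.422]
force: [0.6, 0.5, -0.9]
width: 0.0788
gripper_force: 0.0
```

Request:
{"fn": "arm_command", "kwargs": {"series": [0,0,0,0.251,0.044,0,0.9,0,0,0,0.251,0.044,0,0.9,0,0,0,0.251,0.044,0,0.9]}}

```text
t: 12.02
eef_pos: [0.5235, -0.3593, 0.2528]
ee_rot: [-3.14, 0.612, -1.415]
force: [0.4, 1.4, 0.7]
width: 0.079
gripper_force: 0.0
```

```bash
python3 - <<'E'
from h import *
s=arm.get_state();print(s["t"],s["eef_pos"],drv(.268),s["q"]);R=Ro.from_euler("xyz",s["ee_rot"]);print(np.degrees((R.inv()*Rz(-ax,Y)).as_rotvec()))
m=arm.camera_model("wrist");w=arm.grab_frame("wrist");np.savez("w4.npz",**m);cv2.imwrite("pics/w4.png",w)
for k in(.105,.2): print(proj("wrist",drv(k),m))
cv2.imwrite("pics/t4.png",arm.grab_frame("top"))
E
```

```text
12.025 [ 0.52354877 -0.35927495  0.25276622] [ 0.52289351 -0.35993191  0.255201  ] [-0.57169877  0.57484646  0.41069856 -0.45913246 -1.81606688  0.70825153]
[-0.06794464  0.06610839 -0.00566671]
[286.5679661 194.8986848]
[286.69787845 230.39910432]
```

View pics/w4.png

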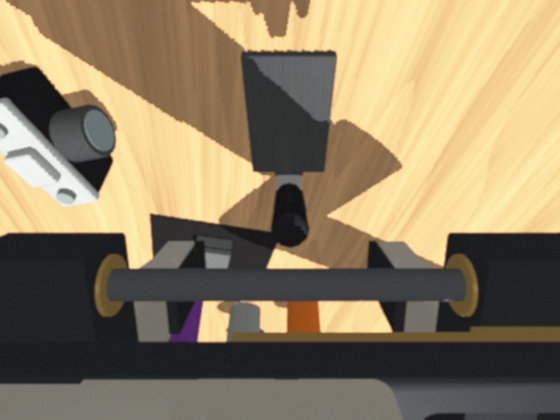

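The wrist view shows the handle end at about (291,230), 4 px right of the prediction (287,230). That means the driver is about 2 mm further along tool +y, so I correct for it and advance along the axis.

Request:
{"fn": "arm_command", "kwargs": {"series": [0,0,0,-0.01,0.027,0,0.9,0,0,0,-0.01,0.027,0.2,0.9,0,0,0,-0.01,0.027,0.4,0.9,0,0,0,-0.01,0.027,0.6,0.9,0,0,0,-0.01,0.027,0.8,0.9,0,0,0,-0.01,0.027,0.88,0.9,0,0,0,-0.01,0.027,0.88,0.9]}}

```text
t: 13.0
eef_pos: [0.5126, -0.3094, 0.1816]
ee_rot: [-3.14, 0.612, -1.415]
force: [-0.4, 0.2, 0.2]
width: 0.0788
gripper_force: 0.0
```

Request:
{"fn": "arm_command", "kwargs": {"series": [0,0,0,0,0,0,0.5,0,0,0,0,0,0,0.35,0,0,0,0,0,0,0.2,0,0,0,0,0,0,0.1,0,0,0,0,0,0,0,0,0,0,0,0,0,0,0,0,0,0,0,0,0,0,0,0,0,0,0,0], "force": 15}}

```text
t: 14.0
eef_pos: [0.5127, -0.3095, 0.1813]
ee_rot: [-3.14, 0.613, -1.415]
force: [0.4, 0.4, 0.3]
width: 0.0235
gripper_force: 15.0
```

Request:
{"fn": "arm_command", "kwargs": {"series": [0,0,0,0,0,-0.05,0,0,0,0,0,0,-0.15,0,0,0,0,0,0,-0.3,0,0,0,0,0,0,-0.5,0,0,0,0,0,0,-0.7,0,0,0,0,0,0,-0.9,0,0,0,0,0,0,-1,0], "force": 25}}

```text
t: 14.88
eef_pos: [0.5216, -0.3674, 0.2646]
ee_rot: [-3.139, 0.611, -1.415]
force: [-0.2, 0.5, -1.3]
width: 0.0236
gripper_force: 25.0
```

Request:
{"fn": "arm_command", "kwargs": {"series": [0,0,0,0,0,-0.25,0,0,0,0,0,0,-0.4,0,0,0,0,0,0,-0.4,0,0,0,0,0,0,-0.4,0]}}

```text
t: 15.38
eef_pos: [0.5248, -0.3886, 0.2952]
ee_rot: [-3.141, 0.614, -1.415]
force: [0.6, 0.3, -1.7]
width: 0.0236
gripper_force: 25.0
```

```bash
python3 - <<'E'
from h import *
s=arm.get_state();print(s["t"],s["eef_pos"],np.degrees(s["ee_rot"]),s["q"],s["force"],s["width"])
t=arm.grab_frame("top");g=arm.grab_frame("side");cv2.imwrite("pics/t5.png",t);cv2.imwrite("pics/s5.png",g)
out=np.zeros((600,800,3),np.uint8)
out[:300,:400]=cv2.resize(t[195:285,100:220],(400,300),interpolation=2)
out[300:,:400]=cv2.resize(t[165:315,320:520],(400,300),interpolation=2)
out[:300,400:]=cv2.resize(g[210:330,240:400],(400,300),interpolation=2);out[300:,400:]=cv2.resize(g[20:245,200:500],(400,300))
cv2.imwrite("pics/c5.png",out)
E
```

```text
15.375 [ 0.52483141 -0.38863952  0.29518233] [-179.95942516   35.15117913  -81.09960885] [-0.60277869  0.59149839  0.53451563 -0.46282137 -1.92637141  0.68631105] [ 0.57478636  0.25582794 -1.72591564] 0.023620952367819577
```

View pics/c5.png

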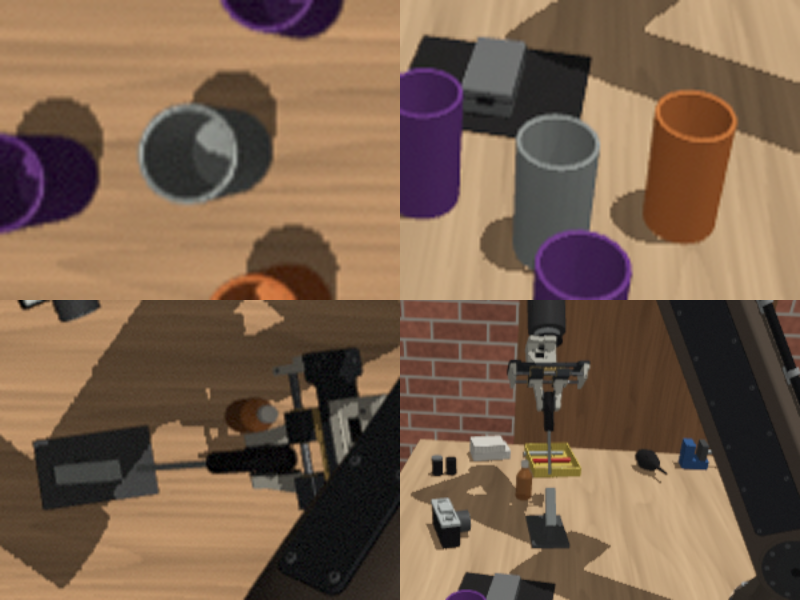

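The driver is fully out of the tube and held straight. In the top crop the steel cup's rim spans (139–238, 104–202), and in the side crop (515–600, 116–172). Next I work out the cup centre and the transfer.

```bash
cat >> h.py <<'E'
u=np.array([np.cos(np.radians(-84.4)),np.sin(np.radians(-84.4)),0])
axf=np.sin(np.radians(10))*u+np.cos(np.radians(10))*Z
yt=np.array([u[1],-u[0],0])
G2=Rz(-axf,yt)
E
python3 - <<'E'
from h import *
t=cv2.imread("pics/t5.png");c1=plane("top",156.2,240.55,.125);c2=plane("side",240+557.5/2.5-160-.3,210+143/2.5-.3,.125);print(c1,c2)
c=np.r_[c1[:2],0]
fin=c-.006*u+.005*Z+.178*axf;hov=fin+.165*Z;print(fin,hov)
s=arm.get_state();p=s["eef_pos"];R=Ro.from_euler("xyz",s["ee_rot"])
up=p+[0,.03,.07];N=7;rv=(R.inv()*G2).as_rotvec();wp=[(up,None)]
for k in range(1,N+1): wp.append((up+(hov-up)*k/N,R*Ro.from_rotvec(rv*k/N)))
wp+=[(hov-[0,0,.08],None)];plan(p,R,wp)
E
```

```text
[0.52016634 0.25365716 0.125     ] [0.51962862 0.26109435 0.125     ]
[0.52259707 0.22886666 0.18029578] [0.52259707 0.22886666 0.34529578]
[0.0, 0.0, 0.0, -0.645, -0.047, -0.402]
[0.002, 0.04, 0.005, -0.662, -0.127, 0.501]
[0.002, 0.04, 0.005, -0.693, -0.12, 0.459]
[0.002, 0.04, 0.005, -0.721, -0.113, 0.415]
[0.002, 0.04, 0.005, -0.747, -0.106, 0.369]
[0.002, 0.04, 0.005, -0.769, -0.099, 0.322]
[0.002, 0.04, 0.005, -0.788, -0.093, 0.273]
[0.002, 0.04, 0.005, -0.805, -0.086, 0.224]
[0.0, 0.0, 0.0, 0.139, 0.0, 0.788]
```

Request:
{"fn": "arm_command", "kwargs": {"series": [0,0,0,-0.32,-0.024,-0.2,0,0,0,0,-0.645,-0.047,-0.402,0,0,0,0,-0.645,-0.047,-0.402,0]}}

```text
t: 15.85
eef_pos: [0.5254, -0.3584, 0.3696]
ee_rot: [-3.135, 0.608, -1.411]
force: [0.0, -0.3, -0.2]
width: 0.0236
gripper_force: 25.0
```

Request:
{"fn": "arm_command", "kwargs": {"series": [0.001,0.02,0.002,-0.33,-0.063,0.25,0,0.002,0.04,0.005,-0.662,-0.127,0.501,0]}}

```text
t: 16.1
eef_pos: [0.5244, -0.2742, 0.361]
ee_rot: [3.139, 0.55, -1.427]
force: [0.7, 1.2, -1.0]
width: 0.0236
gripper_force: 25.0
```

Request:
{"fn": "arm_command", "kwargs": {"series": [0.001,0.02,0.002,-0.347,-0.06,0.23,0,0.002,0.04,0.005,-0.693,-0.12,0.459,0]}}

```text
t: 16.35
eef_pos: [0.5239, -0.1896, 0.3588]
ee_rot: [3.138, 0.487, -1.434]
force: [2.1, 0.5, 0.1]
width: 0.0235
gripper_force: 25.0
```

Request:
{"fn": "arm_command", "kwargs": {"series": [0.001,0.02,0.002,-0.36,-0.056,0.21,0,0.002,0.04,0.005,-0.721,-0.113,0.415,0]}}

```text
t: 16.6
eef_pos: [0.5235, -0.1057, 0.3559]
ee_rot: [3.137, 0.424, -1.443]
force: [1.6, 0.4, -0.7]
width: 0.0235
gripper_force: 25.0
```

Request:
{"fn": "arm_command", "kwargs": {"series": [0.001,0.02,0.002,-0.374,-0.053,0.185,0,0.002,0.04,0.005,-0.747,-0.106,0.369,0]}}

```text
t: 16.85
eef_pos: [0.5231, -0.0219, 0.3531]
ee_rot: [3.138, 0.36, -1.451]
force: [0.6, 0.2, -1.8]
width: 0.0238
gripper_force: 25.0
```

Request:
{"fn": "arm_command", "kwargs": {"series": [0.001,0.02,0.002,-0.385,-0.05,0.16,0,0.002,0.04,0.005,-0.769,-0.099,0.322,0]}}

```text
t: 17.1
eef_pos: [0.5228, 0.0619, 0.3502]
ee_rot: [3.138, 0.297, -1.459]
force: [0.6, 0.3, -1.1]
width: 0.0236
gripper_force: 25.0
```

Request:
{"fn": "arm_command", "kwargs": {"series": [0.001,0.02,0.002,-0.39,-0.046,0.14,0,0.002,0.04,0.005,-0.788,-0.093,0.273,0]}}

```text
t: 17.35
eef_pos: [0.5226, 0.1457, 0.3472]
ee_rot: [3.139, 0.234, -1.466]
force: [1.3, 0.5, -1.5]
width: 0.0238
gripper_force: 25.0
```

Request:
{"fn": "arm_command", "kwargs": {"series": [0.001,0.02,0.002,-0.4,-0.043,0.11,0,0.002,0.03,0.004,-0.7,-0.075,0.2,0,0.002,0.04,0.005,-0.805,-0.086,0.224,0,0.002,0.04,0.005,-0.805,-0.086,0.224,0,0.002,0.04,0.005,-0.805,-0.086,0.224,0]}}

```text
t: 17.98
eef_pos: [0.5232, 0.2276, 0.345]
ee_rot: [3.142, 0.172, -1.475]
force: [-0.0, -0.7, -1.7]
width: 0.0237
gripper_force: 25.0
```

```bash
python3 - <<'E'
from h import *
s=arm.get_state();R=Ro.from_euler("xyz",s["ee_rot"]);print(s["t"],s["eef_pos"],s["q"],np.degrees((R.inv()*G2).as_rotvec()),s["width"])
print("tip",s["eef_pos"]+R.apply([0,0,.178]))
m=arm.camera_model("wrist");w=arm.grab_frame("wrist");np.savez("w6.npz",**m);cv2.imwrite("pics/w6raw.png",w)
g=arm.grab_frame("side");cv2.imwrite("pics/s6.png",g)
tip=s["eef_pos"]+R.apply([0,0,.178]);print("tip px wrist",proj("wrist",tip,m),"side",proj("side",tip))
out=np.zeros((600,800,3),np.uint8)
out[:480,:400]=cv2.resize(w[60:300,180:380],(400,480))
out[:600,400:]=cv2.resize(g[140:350,230:370],(400,600),interpolation=2)
cv2.imwrite("pics/c6.png",out)
E
```

```text
17.975 [0.52320568 0.22757747 0.34495423] [ 0.65422463  0.11313123 -0.04369677 -0.15063805 -1.32474601 -0.52809481] [-0.01365041 -0.12147885 -0.10384543] 0.023688499477290233
tip [0.52026759 0.25797344 0.16959331]
tip px wrist [285.49904003 190.01634339] side [303.7409044  249.23910822]
```

View pics/c6.png

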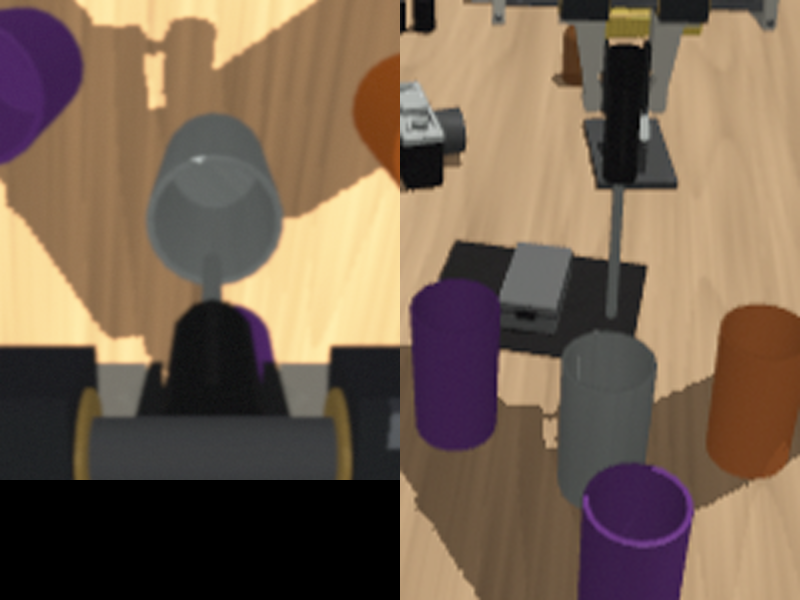

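The wrist crop shows the cup's rim centred at (215,219), full px (287.3,169.3), and the blade tip at about (286,189), as predicted. The side view agrees: tip at (612,316) above the rim at (608,363).

```bash
python3 - <<'E'
from h import *
m=dict(np.load("w6.npz"))
cw=plane("wrist",287.2,169.2,.125,m);print(cw,plane("side",302.7,266.8,.125))
print("width",plane("wrist",253.3,168,.125,m),plane("wrist",321.3,168,.125,m),"top/bot",plane("wrist",287,136.3,.125,m),plane("wrist",287,202.3,.125,m))
print(tri(ray("wrist",286,189,m),ray("side",304,250)))
s=arm.get_state();R=Ro.from_euler("xyz",s["ee_rot"])
c=np.array([.520,(cw[1]*2+.2537)/3,0]);fin=c-.006*u+.005*Z+.178*axf
p=s["eef_pos"];a=np.r_[fin[:2],p[2]];print(c,fin)
plan(p,R,[(a-[0,0,.085],G2),(fin+[0,0,.015],None),(fin,None)])
E
```

```text
[0.51903969 0.25284773 0.125     ] [0.5196392  0.26077155 0.125     ]
width [0.55395889 0.25491579 0.125     ] [0.48416751 0.24817191 0.125     ] top/bot [0.52258674 0.21875735 0.125     ] [0.51559088 0.29017222 0.125     ]
(array([0.51971683, 0.25776511, 0.16750604]), np.float64(0.0002117430867133776))
[0.52       0.25313182 0.        ] [0.52243073 0.22834133 0.18029578]
[-0.001, -0.001, -0.002, 0.136, 0.009, 0.839]
[0.0, 0.0, 0.0, 0.113, 0.0, 0.64]
[0.0, 0.0, 0.0, 0.026, 0.0, 0.148]
```

Request:
{"fn": "arm_command", "kwargs": {"series": [0,0,0,0.01,0.009,0.2,0,0,0,0,0.04,0.009,0.4,0,0,0,0,0.08,0.009,0.6,0,0,0,0,0.1,0.009,0.75,0,0,0,0,0.116,0.009,0.839,0,0,0,0,0.116,0.009,0.839,0]}}

```text
t: 18.82
eef_pos: [0.5221, 0.231, 0.2602]
ee_rot: [3.141, 0.172, -1.475]
force: [-0.3, 0.2, -0.7]
width: 0.0241
gripper_force: 25.0
```

Request:
{"fn": "arm_command", "kwargs": {"series": [0,0,0,0.026,0,0.15,0,0,0,0,0.053,0,0.3,0,0,0,0,0.079,0,0.45,0,0,0,0,0.1,0,0.57,0,0,0,0,0.113,0,0.64,0,0,0,0,0.113,0,0.64,0]}}

```text
t: 19.58
eef_pos: [0.522, 0.231, 0.1949]
ee_rot: [3.141, 0.172, -1.475]
force: [-0.8, -0.7, -1.4]
width: 0.0238
gripper_force: 25.0
```

Request:
{"fn": "arm_command", "kwargs": {"series": [0,0,0,0.005,0,0.03,0,0,0,0,0.01,0,0.06,0,0,0,0,0.016,0,0.09,0,0,0,0,0.016,0,0.09,0]}}

```text
t: 20.08
eef_pos: [0.522, 0.231, 0.1861]
ee_rot: [3.142, 0.172, -1.475]
force: [-0.6, 0.4, -0.2]
width: 0.0235
gripper_force: 25.0
```

Request:
{"fn": "arm_command", "kwargs": {"series": [0,0,0,0.003,0,0.015,0,0,0,0,0.004,0,0.02,0,0,0,0,0.004,0,0.02,0]}}

```text
t: 20.45
eef_pos: [0.5221, 0.2311, 0.1843]
ee_rot: [-3.141, 0.173, -1.475]
force: [0.5, -0.2, -1.0]
width: 0.0238
gripper_force: 25.0
```

Request:
{"fn": "arm_command", "kwargs": {"series": [0,0,0,0.003,0,0.01,0,0,0,0,0.004,0,0.02,0,0,0,0,0.004,0,0.02,0]}}

```text
t: 20.82
eef_pos: [0.5221, 0.231, 0.1822]
ee_rot: [-3.141, 0.173, -1.475]
force: [1.2, 0.3, -0.2]
width: 0.0236
gripper_force: 25.0
```

Request:
{"fn": "arm_command", "kwargs": {"series": [0,0,0,0.002,0,0.01,0,0,0,0,0.002,0,0.015,0,0,0,0,0.002,0,0.015,0]}}

```text
t: 21.2
eef_pos: [0.5222, 0.2311, 0.1809]
ee_rot: [-3.141, 0.173, -1.474]
force: [0.2, -0.2, -0.6]
width: 0.024
gripper_force: 25.0
```

Request:
{"fn": "arm_command", "kwargs": {"series": [0,0,0,0.002,0,0.01,0,0,0,0,0.002,0,0.015,0,0,0,0,0.002,0,0.015,0]}}

```text
t: 21.58
eef_pos: [0.5226, 0.2312, 0.1805]
ee_rot: [-3.14, 0.173, -1.474]
force: [-1.3, -2.3, 6.9]
width: 0.0236
gripper_force: 25.0
```

The blade touched down at the expected height. I ease the grip, then open and back off along the axis.

Request:
{"fn": "arm_command", "kwargs": {"series": [0,0,0,0,0,0,0,0,0,0,0,0,0,0,0,0,0,0,0,0,0.3,0,0,0,0,0,0,0.4,0,0,0,0,0,0,0.5,0,0,0,0,0,0,0.6,0,0,0,0,0,0,0.6,0,0,0,0,0,0,0.6], "force": 4}}

```text
t: 22.58
eef_pos: [0.5221, 0.2311, 0.1793]
ee_rot: [-3.141, 0.173, -1.474]
force: [-0.5, 0.5, 0.1]
width: 0.0523
gripper_force: 0.0
```

Request:
{"fn": "arm_command", "kwargs": {"series": [0,0,0,0,0,-0.1,0.6,0,0,0,0,0,-0.3,0.6,0,0,0,0,0,-0.6,0.6,0,0,0,0,0,-1,0.6,0,0,0,0,0,-1,0.6,0,0,0,0,0,-1,0.6]}}

```text
t: 23.32
eef_pos: [0.5236, 0.214, 0.2782]
ee_rot: [-3.141, 0.173, -1.475]
force: [-0.0, -0.5, 0.5]
width: 0.0524
gripper_force: 0.0
```

```bash
python3 - <<'E'
from h import *
s=arm.get_state();print(s["t"],s["eef_pos"],s["force"])
w=arm.grab_frame("wrist");g=arm.grab_frame("side")
out=np.zeros((600,800,3),np.uint8)
out[:300,:400]=cv2.resize(w,(400,300));out[:600,400:]=cv2.resize(g[140:350,230:370],(400,600),interpolation=2)
out[300:,:400]=cv2.resize(g[60:330,150:510],(400,300))
cv2.imwrite("pics/c7.png",out)
E
```

```text
23.325 [0.52357951 0.21395831 0.27815483] [-0.03310433 -0.53650481  0.45169295]
```

View pics/c7.png

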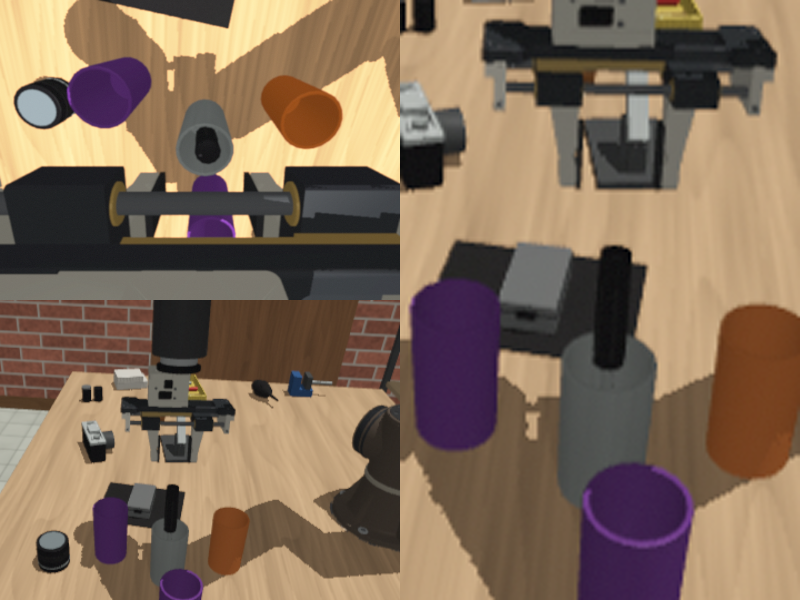

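The driver stands blade down in the upright steel cup (handle at (612,305)), the case lies flat on the mat, the other objects are undisturbed and the gripper is clear.

```bash
python3 -c "
from station import arm
print(arm.job_done())"
```

```text
the job is handed in; nothing more can be done
None
```

The parts case lies flat in the middle of the mat, the screwdriver stands blade down in the upright steel cup, and the job is handed in at about 23 s; no verdict came back.

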